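# Fit the lamp module into the photometer's bayonet socket

### The arm

A 6-joint arm with a two-finger parallel gripper is mounted at the origin on the work surface. World frame = base frame: x ahead of the robot, y to its left, z up, the work surface at z = 0. Lengths are in m, angles in rad, forces in N, time in s.
With the tool pointing down it reaches from about 0.375 to 0.975 m from the base axis. Payload 3.8 kg.
Tool frame: the origin (TCP) lies midway between the tips of the shut fingers; the grasp point (between the pads) lies 19 mm behind it; z points along the fingers, y is the line along which they close (so a half turn about z gives the same grasp; the last joint's range is limited). The gripper opens to 88 mm and grips with 3 to 60 N. Pads are 18 mm wide; open, the fingers measure 123 mm over their backs; the gripper's body (75 mm by 187 mm) begins 45 mm behind the grasp point.
Start: joints at [1.195, 0.264, 1.604, -0, 1.274, -0.037], TCP at [0.224, 0.637, 0.239] pointing down, gripper open.
Joint ranges: [-2.63, 2.63], [-0.94, 2.18], [0.31, 2.57], [-1.31, 4.45], [0, 2.66], [-2.55, 2.55]. Speed limits (rad/s): [2.57, 2.57, 3.14, 3.14, 3.14, 3.14].

### API

Orientations are given as a rotation vector (axis times angle).
In Python, from cell import manip, inverse_kinematics, cams, order gives the robot as it stands. Calls block until the motion is done:
- manip.move_pose(position, orientation): joint-space move of the TCP to a pose.
- manip.move_linear(position, rate=0.15, rot=None): straight line of the TCP; rot=None keeps the orientation; rate is the mean speed in m/s.
- manip.set_joints(angles): joint-space move.
- manip.set_gripper(opening, force=None): finger opening in m; force is the grip in N (None keeps the last); returns when the fingers have stopped.
- manip.dwell(seconds).
- inverse_kinematics(position, orientation): joint angles nearest the present ones, or None.
- manip.state(): the state.
- cams.capture(name): name is "scene" or "top" or "wrist"; returns a dict with "image" (420x560x3 uint8, blue, green, red), "z_map" (420x560 float32, m along the optical axis (not along the pixel's ray), 0 where there is no reading), "intrinsics" (3x3 intrinsics, pixels), "position" and "orientation" of the camera in the world; the wrist camera has in their place "T_tool_cam" (4x4, takes a point from camera to tool coordinates, whose origin is the TCP and whose axes are the flange's). Camera axes: x right, y down, z forward; pixel columns grow to the right and rows downward; lengths in m; the calibration is good to about 2 mm. A picture is of the moment at which its call begins: read the wrist's pose just before it.
A pose or a line that the arm cannot do raises manip.IKError and nothing moves.
- order.close_job(): hands the job in; it is judged then, once.
The state is a dict: "clock": time; "joint_pos": joint angles; "joint_velocities": joint speeds; "tau": joint torques, N m; "tool_pos": TCP position; "tcp_rot": TCP orientation; "contact_force": force on the tool from outside, world axes, zero at the start; "moment": the same for the moment, N m; "gripper_width": finger opening in m; "grasp_force": force on a finger pad.
Only numpy, scipy, OpenCV 4.12 (cv2) and the standard library are available. Lean on these libraries where they do the work, as an engineer would, in place of code of your own. Each camera call takes 0.05 s, during which the arm holds its last target. There are 200 camera calls.

### The job

Take the lamp module from its grey pad and fit it into the photometer's bayonet socket: push it in against the spring, twist it clockwise (seen from above) until it stops, then let the spring lift it into its notches so that it stays locked, upright and released. Feel for the slots gently and never force the module against the photometer, and leave the bottle, the tube rack and the pipette stand where they are.

Things in the scene. Friction and masses are not known exactly. Their poses are not given: they have to be found in the camera images.
- lamp: Lamp module, 0.08 to 0.15 kg: aluminium barrel of 30 mm diameter, 34 mm tall, lower rim chamfered 3 mm; on it a black cap disc (diameter 48 mm, 34 to 40 mm above the bottom) and a black grip bar. Origin: centre of its underside, z up. Half a turn makes no difference. It stands on a grey plastic pad (90 x 90 x 4 mm), yaw anywhere.
- grip (a point): On the lamp module's axis, 63 mm above its bottom, in the grip bar: 44 mm long (the module's x), 14 mm thick (its y), from 40 to 74 mm above the bottom. Axes as the module's.
- pins (a point): On the lamp module's axis, 12 mm above its bottom, at the height of its two steel bayonet pins: 8 mm thick, round-ended, sticking out of the barrel along the module's +x and -x (in line with the grip bar), tips 24 mm from the axis.
- photometer: White bench photometer, fixed: 260 x 320 mm, deck 85 mm above the bench, screen hump on its +y side (140 mm high, from y = 112 mm). Origin on the bench under the socket's axis; x and y its own, z up. The module fits the upright socket in the deck.
- socket (a point): Centre of the socket's top face: steel collar, 64 mm across, top 10 mm above the deck, bore radius 16.3 mm. Two pin slots, 10.4 mm wide, face each other near +x and -x, but the collar sits turned up to 0.3 rad either way in its seat, which this pose does not show: feel for them. The collar does not turn in use. Pins standing on its face: module bottom 8 mm below this point.
- lip_underside (a point): On the socket's axis, 8 mm below the top face: underside of the lip. With the module's bottom 24 to 28 mm below the top face its pins pass under the lip, clockwise only (from above). Notches 5 mm deep in the lip's underside are centred 0.88 rad clockwise of the slots; a stop just beyond (0.1 rad of play) ends the turn. Let go there, the module is lifted and locks, bottom 19 mm below the top face.
- spring_plate (a point): On the socket's axis, 14 mm below the top face: the brass spring plate's top at rest, where the barrel's bottom meets it (the pins are in the slots by then). It gives 14 mm to a hard end, pressing back with 2 N at first and 0.8 N more per mm: 10 N when the pins come under the lip, 13 N at the hard end.
- bottle: Bystander: white reagent bottle, diameter 56 mm, 120 mm tall, blue cap; origin under its centre. It stands by the pad; the two may have changed places.
- tube_rack: Bystander: white tube rack, 220 x 110 mm, 76 mm tall with its tubes; origin under its centre.
- pipettes: Bystander: white pipette stand, 120 x 300 mm, about 250 mm tall, with six pipettes; origin under its centre.
Mind the look-alikes: they are no part of the job. Of the things that look like the lamp, take the one that is nearest to the robot's base at the start.

How it is judged:
By the outcome, as a careful person would: the job done as asked, in the order asked, and still so for the second after the job is handed in, with the robot touching nothing.
It also fails if it takes over 72 s, if anything falls off the work surface, if the arm or the gripper's body presses on something with over 40 N, if the wrist force passes 120 N, or if a joint passes its speed limit or range.

## Working session

There is one attempt and no reset: what is moved stays moved. The work goes in short steps, each a Python script; the robot and the scene stay as the last script left them, time stands still between calls to the robot, and variables do not carry over. Pictures are saved under pics/ and viewed, at most 10 in all, crops included, and the job is handed in when it is done.

```bash
ls; mkdir -p pics; cat > h.py <<'E'
import numpy as np, cv2
from scipy.spatial.transform import Rotation as R
from cell import manip, inverse_kinematics, cams, order
def cap(name):
    s=manip.state(); d=cams.capture(name)
    if name=="wrist":
        T=np.eye(4);T[:3,:3]=R.from_rotvec(s["tcp_rot"]).as_matrix();T[:3,3]=s["tool_pos"]
        d["T"]=T@np.array(d["T_tool_cam"])
    else:
        T=np.eye(4);o=np.array(d["orientation"]);T[:3,:3]=o if o.shape==(3,3) else R.from_rotvec(o).as_matrix()
        T[:3,3]=d["position"];d["T"]=T
    return d
def cloud(d):
    z=d["z_map"];K=np.array(d["intrinsics"]);v,u=np.mgrid[:z.shape[0],:z.shape[1]]
    p=np.stack([(u-K[0,2])/K[0,0]*z,(v-K[1,2])/K[1,1]*z,z],-1)@d["T"][:3,:3].T+d["T"][:3,3]
    p[z<=0]=np.nan
    return p
E
python3 - <<'E'
from h import *
import pickle
D={n:cap(n) for n in("top","scene")}
for n,d in D.items(): print(n,d["position"],d["orientation"])
pickle.dump(D,open("d0.pkl","wb"))
cv2.imwrite("pics/top0.png",D["top"]["image"]);cv2.imwrite("pics/sc0.png",D["scene"]["image"])
s=manip.state();print({k:np.round(v,3) for k,v in s.items()})
E
```

```text
pics
top [0.29539755 0.04708714 1.65749426] [-2.11716345  2.16113231 -0.15740947]
scene [1.3942422  0.12104372 0.81440401] [-1.62242931 -1.80465194  0.8112359 ]
{'clock': np.float64(0.1), 'joint_pos': array([ 1.195,  0.265,  1.605, -0.   ,  1.274, -0.037]), 'joint_velocities': array([ 0.001, -0.001, -0.002,  0.001,  0.002,  0.001]), 'tau': array([ 1.0000e-03, -5.0362e+01, -3.5807e+01,  7.3000e-02,  2.3000e-02,
       -0.0000e+00]), 'tool_pos': array([0.224, 0.636, 0.237]), 'tcp_rot': array([-5.300e-01, -3.096e+00,  3.000e-03]), 'contact_force': array([ 0.672, -0.042, -0.256]), 'moment': array([ 0.02 , -0.015,  0.013]), 'grasp_force': np.float64(0.0), 'gripper_width': np.float64(0.088)}
```

View pics/top0.png

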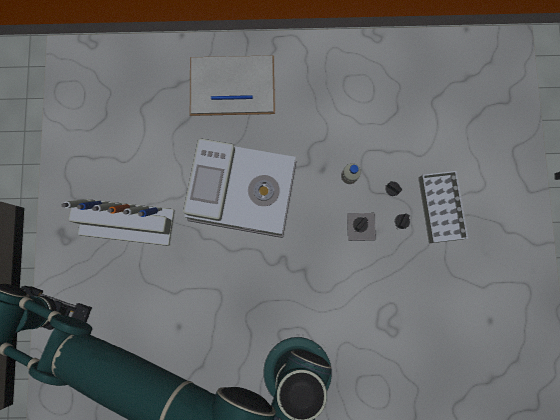

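View pics/sc0.png

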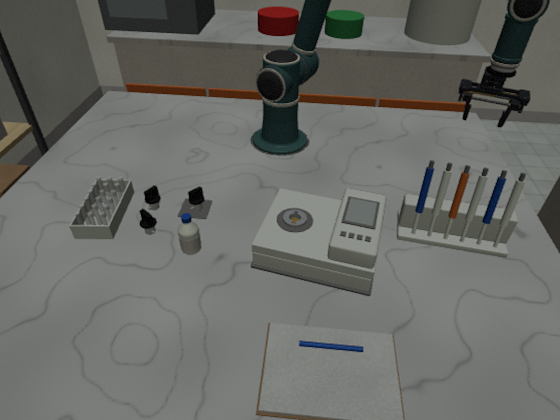

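Top view: photometer socket is at (263,189), bottle at (351,172), pad at (361,227), rack at (444,207) and pipettes at (125,220). There are three lamp-like things at (360,225) on the pad, (402,221) and (393,188). The one on the grey pad fits; next I check base distances and an enlarged crop.

```bash
python3 - <<'E'
from h import *
import pickle
D=pickle.load(open("d0.pkl","rb"));d=D["top"];P=cloud(d)
for n,(u,v) in dict(A=(360,225),B=(402,221),C=(393,188),bottle=(351,172)).items():
    W=P[v-12:v+13,u-12:u+13].reshape(-1,3);m=W[:,2]>0.055
    if n=="bottle":m=W[:,2]>0.1
    q=W[m]; c=q.mean(0); print(n,m.sum(),np.round(c,3),"zmax",np.nanmax(W[:,2]).round(3),"r",np.hypot(*c[:2]).round(3))
# photometer deck
z=P[...,2]; m=((z>.078)&(z<.092)); m[:, :180]=0;m[:,310:]=0;m[:120]=0;m[250:]=0
q=P[m][:,:2].astype(np.float32);print("deck",m.sum(),cv2.minAreaRect(q))
m=((z>.128)&(z<.15)); m[:, :180]=0;m[:,310:]=0;m[:120]=0;m[250:]=0
q=P[m][:,:2].astype(np.float32);print("hump",m.sum(),cv2.minAreaRect(q))
print("collar pts",[np.round(P[v,u],3) for u,v in((250,189),(276,189),(263,176),(263,202),(263,189))])
for n in D: pass
a=cv2.resize(d["image"][150:260,330:430],(500,550),interpolation=2)
cv2.imwrite("pics/crop.png",a)
E
```

```text
A 75 [ 0.454 -0.209  0.075] zmax 0.085 r 0.5
B 78 [ 0.462 -0.343  0.072] zmax 0.08 r 0.576
C 77 [ 0.569 -0.32   0.072] zmax 0.086 r 0.653
bottle 63 [ 0.62  -0.186  0.119] zmax 0.127 r 0.647
deck 4405 ((0.5800232887268066, 0.17011381685733795), (0.31101781129837036, 0.25147324800491333), 78.75572967529297)
hump 2796 ((0.598102867603302, 0.2626391053199768), (0.11590979248285294, 0.2407824546098709), 78.92489624023438)
collar pts [array([0.57 , 0.138, 0.084]), array([0.568, 0.056, 0.087]), array([0.609, 0.096, 0.092]), array([0.527, 0.097, 0.085]), array([0.57 , 0.097, 0.078])]
```

View pics/crop.png

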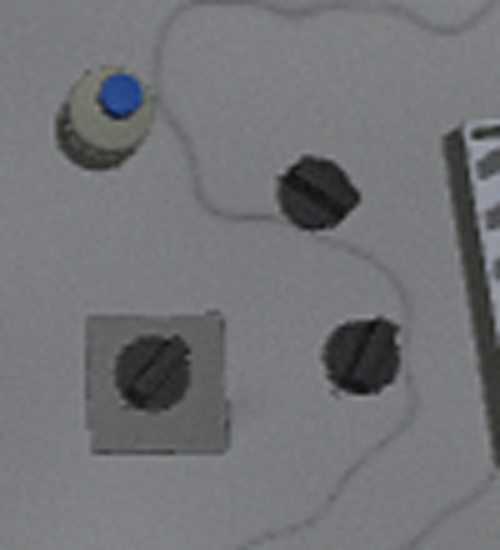

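The pad one (A) is the lamp: it stands on the grey pad and is 0.50 m from the base (B 0.58, C 0.65). Its bar runs at about -39° yaw. I raise clear of the pipettes and look at the socket, then the lamp, with the wrist camera.

```bash
cat >> h.py <<'E'
def rot(yaw):  # tool down, tool y axis along world yaw
    y=np.array([np.cos(yaw),np.sin(yaw),0]);z=np.array([0,0,-1.]);x=np.cross(y,z)
    return R.from_matrix(np.stack([x,y,z],1)).as_rotvec()
def rep(t=""):
    s=manip.state();print(t,round(float(s["clock"]),2),"pos",np.round(s["tool_pos"],4),"F",np.round(s["contact_force"],2),"M",np.round(s["moment"],2),"w",round(float(s["gripper_width"]),4),"g",round(float(s["grasp_force"]),1));return s
E
python3 - <<'E'
from h import *
import pickle
r=np.deg2rad
for a in (51,-129):
    print(a,[np.round(q,2) if (q:=inverse_kinematics(p,rot(r(y)))) is not None else None for p,y in(((.454,-.209,.3),a),((.57,.1,.2),79 if a>0 else -101),((.57,.1,.2),12 if a>0 else -168))])
s=manip.state();o=s["tcp_rot"]
manip.move_linear([.224,.637,.42],rate=.3)
manip.move_pose([.50,.10,.38],rot(r(79)));rep()
d1=cap("wrist");print(np.round(d1["T_tool_cam"],3),np.array(d1["intrinsics"])[0])
manip.move_pose([.41,-.19,.26],rot(r(51)));rep()
d2=cap("wrist")
pickle.dump([d1,d2],open("d1.pkl","wb"))
cv2.imwrite("pics/w1.png",d1["image"]);cv2.imwrite("pics/w2.png",d2["image"])
E
```

```text
51 [array([-0.48, -0.11,  1.89,  0.  ,  1.36, -1.37]), array([ 0.13,  0.11,  1.86, -0.  ,  1.17, -1.25]), array([ 0.13,  0.11,  1.86, -0.  ,  1.17, -0.08])]
-129 [array([-0.48, -0.11,  1.89, -0.  ,  1.36,  1.77]), array([ 0.13,  0.11,  1.86, -0.  ,  1.17,  1.89]), None]
 3.02 pos [0.5    0.1007 0.38  ] F [ 0.51 -0.08  0.21] M [ 0.04 -0.    0.01] w 0.0884 g 0.0
[[ 0.001 -0.965 -0.264  0.069]
 [ 1.     0.001  0.    -0.001]
 [ 0.    -0.264  0.965 -0.145]
 [ 0.     0.     0.     1.   ]] [310.26528297   0.         275.72087409]
 4.32 pos [ 0.4108 -0.1896  0.2606] F [ 0.48 -0.33  0.06] M [-0.03  0.01  0.09] w 0.0884 g 0.0
```

```bash
python3 -c "
import cv2,numpy as np
a=cv2.imread('pics/w1.png');b=cv2.imread('pics/w2.png')
cv2.imwrite('pics/w12.png',cv2.resize(np.vstack([a,b]),(400,600),interpolation=cv2.INTER_AREA))"
```

```text
(no output)
```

View pics/w12.png

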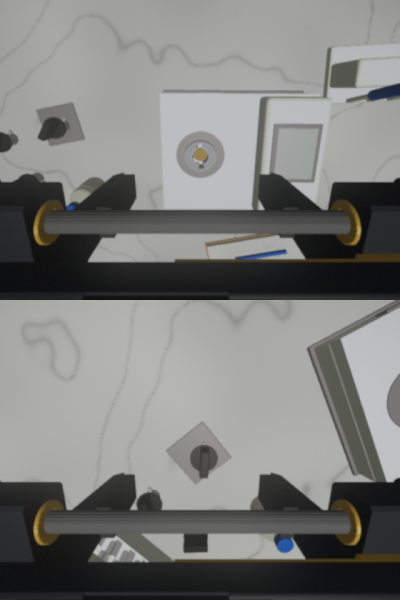

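Top half: socket at about (280,217) full-res. Bottom half: lamp on its pad at about (286,221), bar almost in line with the image vertical. Now measuring both, with an enlarged socket crop to look for slots.

```bash
python3 - <<'E'
from h import *
import pickle
d1,d2=pickle.load(open("d1.pkl","rb"))
P=cloud(d2);v0,u0=221,286
W=P[v0-45:v0+45,u0-45:u0+45].reshape(-1,3)
for lo,hi in((.070,.086),(.04,.05),(.002,.008)):
    m=(W[:,2]>lo)&(W[:,2]<hi);q=W[m]
    if m.sum()<5:print(lo,m.sum());continue
    print(lo,m.sum(),"med",np.round(np.median(q,0),4),cv2.minAreaRect(q[:,:2].astype(np.float32)))
g=cv2.GaussianBlur(cv2.cvtColor(d1["image"],6),(3,3),0)
c=cv2.HoughCircles(g[170:270,230:330],cv2.HOUGH_GRADIENT,1,20,param1=80,param2=15,minRadius=20,maxRadius=45);print("circ",c)
P=cloud(d1);W=P[165:270,230:335].reshape(-1,3)
m=(W[:,2]>.0915)&(W[:,2]<.102);q=W[m];print("collar",m.sum(),np.median(q,0),cv2.minEnclosingCircle(q[:,:2].astype(np.float32)),cv2.minAreaRect(q[:,:2].astype(np.float32)))
m=(P[...,2]>.075)&(P[...,2]<.0915);q=P[m];print("deckz",np.median(q[:,2]))
m=P[...,2]>.12; m[:170]&=True; q=P[m&(P[...,2]<.15)];print("hump",cv2.minAreaRect(q[:,:2].astype(np.float32)))
cv2.imwrite("pics/sock.png",cv2.resize(d1["image"][175:260,235:325],None,fx=6,fy=6,interpolation=cv2.INTER_CUBIC))
E
```

```text
0.07 475 med [ 0.4542 -0.2122  0.0773] ((0.4552251994609833, -0.2129526436328888), (0.014029602520167828, 0.04366316646337509), 47.30080795288086)
0.04 693 med [ 0.453  -0.2128  0.0435] ((0.45502689480781555, -0.21254920959472656), (0.046832747757434845, 0.04489164054393768), 51.931026458740234)
0.002 2716 med [ 0.4393 -0.219   0.0035] ((0.4597594439983368, -0.21983394026756287), (0.11175023019313812, 0.11794106662273407), 49.58991622924805)
circ [[[50.5 47.5 34.3]]]
collar 1021 [0.56511601 0.09337651 0.09450657] ((0.5659968852996826, 0.09312932938337326), 0.032504238188266754) ((0.5654006600379944, 0.09322287142276764), (0.06390749663114548, 0.06331335753202438), 79.94361114501953)
deckz 0.0846185808396846
hump ((0.5724912285804749, 0.11819016933441162), (0.6172360181808472, 0.22087454795837402), 85.24592590332031)
```

View pics/sock.png

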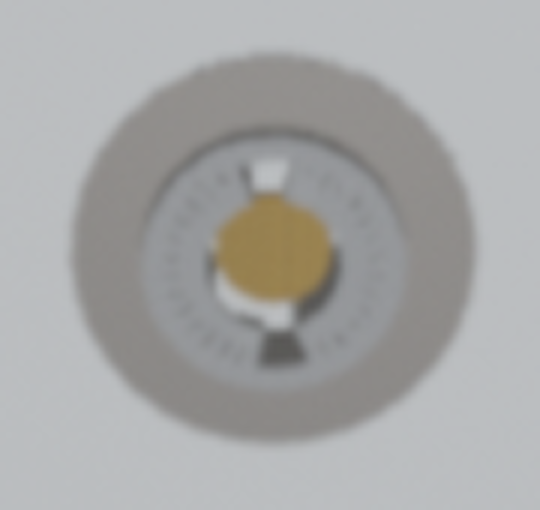

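Collar (inner disc, 64 mm) centre is at about (275,260) in the crop, with slots at (268,165) and (283,358): nearly vertical in the image, slightly tilted. Lamp centre is (0.455,-0.213), closing yaw 47°, top at 0.077 (expected 0.078), bar 14x44 mm, so all consistent. Grasp it, then take a closer look at the socket.

```bash
cat >> h.py <<'E'
def onplane(d,u,v,z):
    K=np.array(d["intrinsics"]);r=d["T"][:3,:3]@np.array([(u-K[0,2])/K[0,0],(v-K[1,2])/K[1,1],1]);o=d["T"][:3,3]
    return (o+r*(z-o[2])/r[2])[:2]
E
python3 - <<'E'
from h import *
import pickle
d1,_=pickle.load(open("d1.pkl","rb"))
a=onplane(d1,235+268/6,175+158/6,.095);b=onplane(d1,235+283/6,175+366/6,.095);print(a,b,np.rad2deg(np.arctan2(*(b-a)[::-1])),np.linalg.norm(b-a))
rg=rot(np.deg2rad(47.3))
manip.move_pose([.4552,-.2129,.12],rg)
manip.move_linear([.4552,-.2129,.049],rate=.1);rep("down")
manip.set_gripper(0.0,force=45);rep("grip")
manip.move_linear([.4552,-.2129,.30],rate=.2)
manip.dwell(.3);rep("lift")
manip.move_pose([.515,.083,.278],rot(np.deg2rad(79)));rep()
d=cap("wrist");pickle.dump(d,open("d2.pkl","wb"))
P=cloud(d);W=P.reshape(-1,3)
m=(W[:,2]>.0915)&(W[:,2]<.102)&(np.hypot(W[:,0]-.566,W[:,1]-.093)<.045);q=W[m];print("collar",m.sum(),np.median(q,0),cv2.minEnclosingCircle(q[:,:2].astype(np.float32)),cv2.minAreaRect(q[:,:2].astype(np.float32)))
cv2.imwrite("pics/w3.png",d["image"])
E
```

```text
[0.53918902 0.09771697] [0.59165678 0.09154191] -6.712400742772821 0.05282989611627186
down 5.88 pos [ 0.4558 -0.2132  0.0497] F [-0.06  0.04 -0.11] M [ 0.01 -0.01  0.02] w 0.0884 g 0.0
grip 6.99 pos [ 0.4551 -0.2128  0.0489] F [ 0.94 -0.56 -0.15] M [-0.01  0.02 -0.04] w 0.0136 g 44.9
lift 8.7 pos [ 0.455  -0.2128  0.2993] F [-0.39  0.37 -0.72] M [0.   0.04 0.01] w 0.0141 g 44.9
 9.86 pos [0.5151 0.0822 0.2781] F [-0.19 -0.11 -0.65] M [-0.02 -0.02 -0.03] w 0.0136 g 44.9
collar 623 [0.55198439 0.11243967 0.09453038] ((0.5598771572113037, 0.10182596743106842), 0.030026905238628387) ((0.5543057322502136, 0.10906124114990234), (0.05973022058606148, 0.025240475311875343), 37.59791946411133)
```

View pics/w3.png

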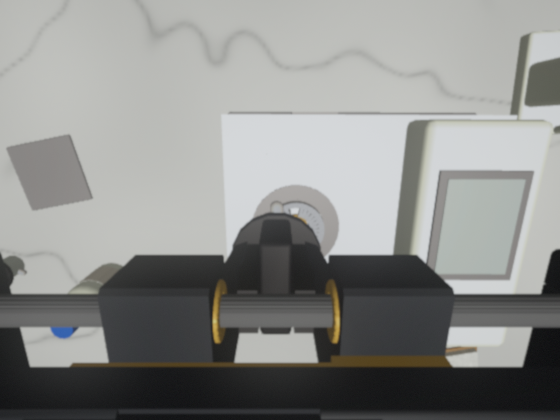

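The held lamp hides most of the socket at (300,225). I shift 8 cm outward so the socket appears above it and re-measure.

```bash
python3 - <<'E'
from h import *
import pickle
manip.move_linear([.60,.090,.278],rate=.15);manip.dwell(.2);rep()
d=cap("wrist");pickle.dump(d,open("d3.pkl","wb"))
P=cloud(d);W=P.reshape(-1,3)
m=(W[:,2]>.0915)&(W[:,2]<.102)&(np.hypot(W[:,0]-.566,W[:,1]-.093)<.045);q=W[m];print("collar",m.sum(),np.median(q,0),cv2.minEnclosingCircle(q[:,:2].astype(np.float32)),cv2.minAreaRect(q[:,:2].astype(np.float32)))
# orthorectified view of the plane z=.095, centre (.566,.0931), 0.15 mm/px; right=+x, up=+y
K=np.array(d["intrinsics"]);Ti=np.linalg.inv(d["T"]);n=560;s=.00015
j,i=np.mgrid[:n,:n];X=np.stack([.566+(i-n/2)*s,.0931-(j-n/2)*s,np.full(i.shape,.095)],-1)@Ti[:3,:3].T+Ti[:3,3]
p=X/X[...,2:]@K.T
o=cv2.remap(d["image"],p[...,0].astype(np.float32),p[...,1].astype(np.float32),cv2.INTER_CUBIC)
cv2.imwrite("pics/ortho.png",o)
E
```

```text
10.82 pos [0.5993 0.0899 0.2782] F [ 0.09  0.43 -1.4 ] M [-0.02  0.04 -0.  ] w 0.0137 g 44.9
collar 1980 [0.56469873 0.09328914 0.09451163] ((0.5658255815505981, 0.09312421828508377), 0.03221115842461586) ((0.5657447576522827, 0.09327411651611328), (0.06342257559299469, 0.06288333982229233), 78.96512603759766)
```

View pics/ortho.png

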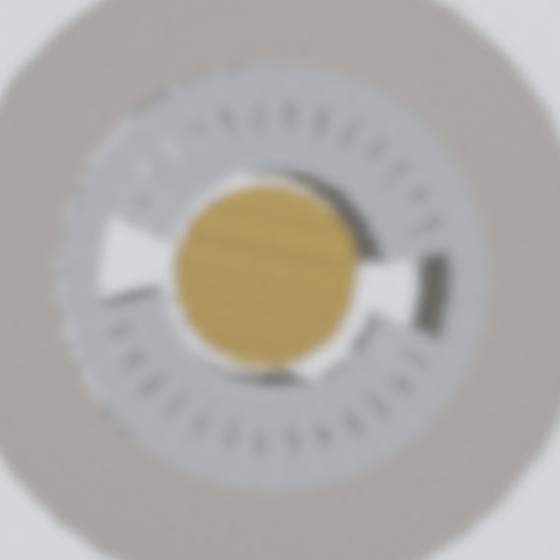

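The slots are visible: outer edges centred near (112,258) and (440,294), which puts the slot line at about -6° to -9° yaw and the centre at (0.5655,0.0935). That is inside the ±0.3 rad band about the photometer's -11°. Now a guarded descent.

```bash
cat >> h.py <<'E'
def F0():
    manip.dwell(.3);return np.mean([(manip.dwell(.03),manip.state()["contact_force"])[1] for _ in range(6)],0)
def down(x,y,z0,z1,f0,lim,step=.001,rate=.02,every=2,lat=6):
    z=z0;k=0
    while z>z1+1e-6:
        z=max(z-step,z1);manip.move_linear([x,y,z],rate=rate);s=manip.state();f=s["contact_force"]-f0;k+=1
        if k%every==0:print(round(z*1e3,1),round(float(s["tool_pos"][2])*1e3,1),np.round(f,1),np.round(s["moment"],2))
        if abs(f[2])>lim or np.hypot(*f[:2])>lat:print("stop",round(z*1e3,1),np.round(f,1));break
    return z
E
python3 - <<'E'
from h import *
x,y=.5655,.0934
manip.move_pose([x,y,.20],rot(np.deg2rad(82)))
manip.move_linear([x,y,.143],rate=.1)
f0=F0();np.save("f0.npy",f0);print(f0);rep()
z=down(x,y,.143,.124,f0,6);rep(z)
E
```

```text
[ 0.71196885  0.35699406 -0.81215388]
 12.53 pos [0.5656 0.0934 0.1432] F [ 1.55 -0.72 -0.49] M [0.01 0.01 0.01] w 0.0138 g 44.9
141.0 140.8 [-1.3  0.2  0.3] [ 0.03  0.01 -0.02]
139.0 138.9 [ 0.1 -0.5 -0. ] [-0.   -0.03  0.  ]
137.0 136.9 [-1.  -1.  -0.9] [ 0.01 -0.01  0.03]
135.0 134.9 [-1.7  0.2 -0.4] [ 0.02 -0.   -0.06]
133.0 132.9 [-1.1 -0.3 -0.4] [-0.04  0.01  0.07]
131.0 130.9 [-1.2  0.2  0.7] [ 0.03  0.03 -0.01]
129.0 129.3 [-1.   0.4  1.4] [ 0.33 -0.09  0.05]
127.0 127.4 [1.1 3.5 2.7] [ 0.79 -0.36  0.14]
125.0 125.5 [0.7 4.3 4. ] [ 0.97 -0.27  0.23]
stop 124.0 [0.9 4.1 7.2]
0.124 17.27 pos [0.5662 0.0938 0.1247] F [1.6  4.43 6.42] M [ 0.98 -0.18  0.19] w 0.0138 g 44.9
```

```bash
python3 - <<'E'
from h import *
f0=np.load("f0.npy");y=.0934
for x,y,a in((.5655,.0938,82),(.5655,.0942,82),(.5655,.0942,83.5)):
    manip.move_linear([x,y,.124],rate=.02,rot=rot(np.deg2rad(a)));manip.dwell(.15)
    s=manip.state();print(x,y,a,np.round(s["contact_force"]-f0,1),np.round(s["moment"],2),np.round(s["tool_pos"],4))
E
```

```text
0.5655 0.0938 82 [1.3 2.8 5.7] [ 0.76 -0.25  0.12] [0.5661 0.0939 0.1247]
0.5655 0.0942 82 [0.5 3.3 6.3] [ 0.62 -0.31  0.18] [0.5661 0.094  0.1247]
0.5655 0.0942 83.5 [0.8 3.  5.3] [ 0.5  -0.41  0.04] [0.5659 0.094  0.1243]
```

```bash
python3 - <<'E'
from h import *
f0=np.load("f0.npy")
x,y=.5658,.0948
manip.move_linear([x,y,.124],rate=.02,rot=rot(np.deg2rad(84)));manip.dwell(.15)
s=manip.state();print(np.round(s["contact_force"]-f0,1),np.round(s["moment"],2),np.round(s["tool_pos"],4))
z=down(x,y,.124,.118,f0,11,every=1);rep(z)
E
```

```text
[ 1.8 -1.1  7.2] [-0.21 -0.4   0.03] [0.5659 0.0943 0.124 ]
123.0 122.8 [ 1.4 -3.1  4.5] [-0.32 -0.47 -0.03]
122.0 122.0 [ 1.6 -2.7  5.4] [-0.45 -0.43  0.01]
121.0 121.1 [ 1.  -2.3  5.7] [-0.44 -0.34 -0.  ]
120.0 120.2 [ 2.1 -3.4  6.3] [-0.49 -0.3   0.04]
119.0 119.2 [ 2.  -3.   6.1] [-0.54 -0.3  -0.05]
118.0 118.3 [ 0.8 -2.7  8. ] [-0.49 -0.29 -0.09]
0.118 20.38 pos [0.5659 0.0945 0.1183] F [ 1.52 -2.3   7.2 ] M [-0.49 -0.29 -0.09] w 0.0137 g 44.9
```

```bash
python3 - <<'E'
from h import *
f0=np.load("f0.npy")
x,y=.5661,.0944
z=down(x,y,.118,.1132,f0,16,every=2)
manip.dwell(.2);s=rep("in");a0=np.deg2rad(84)
if s["tool_pos"][2]<.1148:
    for t in np.r_[np.arange(.06,.79,.06),np.arange(.8,1.03,.02)]:
        manip.move_linear([x,y,z],rate=.02,rot=rot(a0-t))
        s=manip.state();f=s["contact_force"]-f0;M=s["moment"]
        if t>.75 or round(t/.06)%3==1:
            print(round(t,2),round(float(s["clock"]),1),np.round(f,1),np.round(M,2),np.round(s["tool_pos"],4),np.round(np.linalg.norm((R.from_rotvec(s["tcp_rot"]).inv()*R.from_rotvec(rot(a0))).as_rotvec()),3))
        if abs(M[2])>.5 or np.hypot(*f[:2])>12 or abs(f[2])>22: print("stop",t,f,M);break
E
```

```text
116.0 116.5 [-0.4 -2.3  8.2] [-0.32 -0.07 -0.08]
114.0 114.8 [-0.4 -1.3 10.4] [-0.4   0.03 -0.02]
in 21.82 pos [0.5661 0.0944 0.1142] F [-0.13 -2.02  9.12] M [-0.43  0.08 -0.03] w 0.0138 g 44.9
0.06 22.1 [ 0.1 -1.3 11.4] [-0.3   0.05 -0.06] [0.5661 0.0945 0.1142] 0.06
0.24 22.8 [-1.3 -0.7 10.6] [-0.18  0.   -0.04] [0.5663 0.0947 0.1143] 0.24
0.42 23.6 [ 0.6 -0.8 10.2] [-0.14  0.03  0.01] [0.5664 0.0948 0.1143] 0.42
0.6 24.3 [-0.4 -0.7 10.1] [-0.17 -0.03 -0.03] [0.5665 0.0948 0.1144] 0.6
0.78 25.1 [-0.3 -1.6 10.2] [-0.19 -0.   -0.01] [0.5665 0.0948 0.1144] 0.78
0.8 25.3 [ 0.2 -1.2 10.7] [-0.17  0.02 -0.01] [0.5665 0.0948 0.1144] 0.8
0.82 25.6 [-0.5 -1.  10.2] [-0.17 -0.02 -0.  ] [0.5665 0.0948 0.1144] 0.82
0.84 25.8 [-1.  -0.9 10.2] [-0.14  0.01 -0.02] [0.5665 0.0948 0.1144] 0.84
0.86 26.1 [-0.7 -0.2 10.2] [-0.18  0.08  0.01] [0.5665 0.0948 0.1144] 0.86
0.88 26.3 [-0.7 -1.1  9.9] [-0.17  0.01  0.04] [0.5665 0.0948 0.1144] 0.88
0.9 26.6 [-1.1 -0.7 10.7] [-0.21  0.02  0.01] [0.5665 0.0948 0.1144] 0.9
0.92 26.8 [-2.  -1.  10.1] [-0.22  0.03  0.01] [0.5664 0.0948 0.1144] 0.92
0.94 27.1 [-1.1 -0.2 12.1] [-0.22  0.07  0.1 ] [0.5663 0.0948 0.1143] 0.94
0.96 27.3 [-1.2 -0.9 10.5] [-0.2   0.09  0.2 ] [0.5663 0.0947 0.1143] 0.959
0.98 27.6 [-0.2 -0.4 11.1] [-0.18  0.08  0.35] [0.5663 0.0948 0.1144] 0.979
1.0 27.8 [-0.6 -1.5 11. ] [-0.17  0.17  0.57] [0.5662 0.0948 0.1143] 0.998
stop 1.0000000000000002 [-0.63877672 -1.52850517 11.02262283] [-0.17057594  0.17118043  0.57165056]
```

The stop is felt at 0.93–1.0 rad. I ease back a touch and let the spring lift it into the notches.

```bash
python3 - <<'E'
from h import *
f0=np.load("f0.npy");x,y=.5663,.0947;ro=rot(np.deg2rad(84)-.91)
manip.move_linear([x,y,.1132],rate=.02,rot=ro)
z=.1132
while z<.1225:
    z+=.001;manip.move_linear([x,y,z],rate=.02);s=manip.state();f=s["contact_force"]-f0
    print(round(z*1e3,1),np.round(s["tool_pos"]*1e3,1),np.round(f,1),np.round(s["moment"],2))
    if f[2]<-1.5 or np.hypot(*f[:2])>8: break
rep()
E
```

```text
114.2 [566.3  95.  115.1] [-0.1 -1.1  9.5] [-0.26  0.08  0.08]
115.2 [566.3  94.9 116. ] [-0.9 -0.4  9.5] [-0.22  0.04 -0.  ]
116.2 [566.2  95.  116.8] [-0.7 -0.8  8.6] [-0.26 -0.04 -0.01]
117.2 [566.3  94.9 117.7] [ 1.3 -0.9  7.9] [-0.18 -0.07  0.05]
118.2 [566.2  95.  118.6] [-0.4 -0.8  8. ] [-0.24 -0.15 -0.03]
119.2 [566.2  95.  119.4] [-0.  -1.4  6.3] [-0.18 -0.17  0.08]
120.2 [566.2  95.  120.3] [ 0.9 -0.4  7. ] [-0.18 -0.22 -0.01]
121.2 [566.1  94.9 120.9] [1.3 0.6 3.4] [-0.01 -0.42  0.06]
122.2 [566.   94.9 121.2] [ 3.6  0.  -3.4] [ 0.16 -0.97  0.09]
 30.32 pos [0.566  0.0949 0.1212] F [ 4.32  0.36 -4.18] M [ 0.16 -0.97  0.09] w 0.014 g 44.9
```

It stops at TCP 0.121, which is exactly the notch height. Release, withdraw and look.

```bash
python3 - <<'E'
from h import *
import pickle
manip.move_linear([.5662,.0949,.1209],rate=.02);manip.dwell(.2);rep()
manip.set_gripper(.05);rep("open")
s=manip.state();p=s["tool_pos"]
manip.move_linear([p[0],p[1],.25],rate=.12)
manip.move_linear([.60,.03,.33],rate=.2);manip.dwell(.3);rep()
d=cap("wrist");t=cap("scene")
W=cloud(d).reshape(-1,3);n=np.hypot(W[:,0]-.566,W[:,1]-.094)<.03
for lo,hi in((.143,.16),(.108,.122)):
    q=W[n&(W[:,2]>lo)&(W[:,2]<hi)];print(lo,len(q),np.median(q,0).round(4),np.percentile(q[:,2],[5,95]).round(4),cv2.minAreaRect(q[:,:2].astype(np.float32)))
a=cv2.resize(t["image"][160:310,60:400],(800,353));b=cv2.resize(d["image"],(320,240))
o=np.zeros((600,800,3),np.uint8);o[:353]=a;o[356:596,:320]=b;cv2.imwrite("pics/fin.png",o)
E
```

```text
30.77 pos [0.5661 0.0949 0.121 ] F [ 3.22  0.87 -0.48] M [ 0.04 -0.47  0.05] w 0.0135 g 44.9
open 31.46 pos [0.5661 0.0949 0.1209] F [ 0.28  0.11 -0.3 ] M [-0.11  0.06  0.03] w 0.0498 g 0.0
 33.67 pos [0.5994 0.0306 0.329 ] F [0.08 0.41 0.21] M [-0.03  0.03  0.04] w 0.05 g 0.0
0.143 632 [0.565  0.0931 0.1496] [0.1479 0.1509] ((0.5652222633361816, 0.09280909597873688), (0.013360143639147282, 0.04390047490596771), 32.220916748046875)
0.108 872 [0.5653 0.0934 0.1158] [0.1145 0.1171] ((0.5655339360237122, 0.09231382608413696), (0.046934377402067184, 0.0440448522567749), 31.945255279541016)
```

View pics/fin.png

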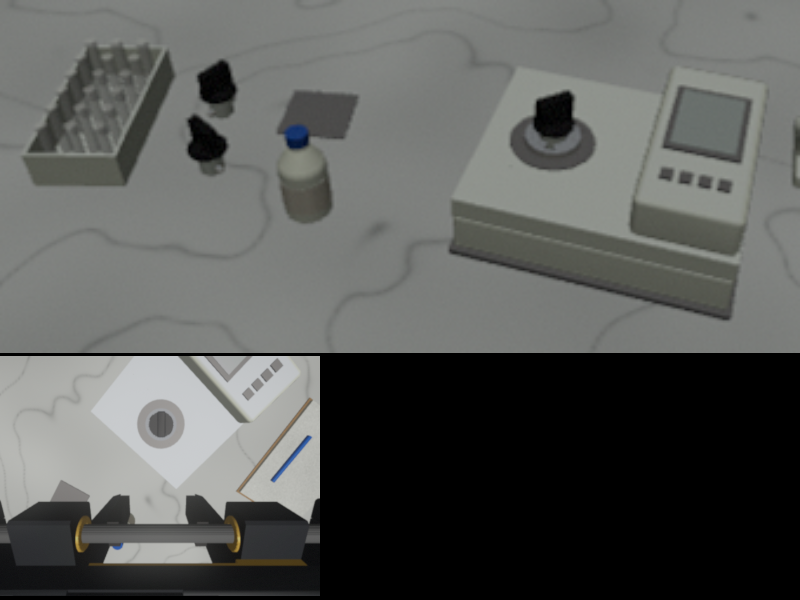

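The picture shows the lamp upright in the socket at (553,118), with the pad empty and the bystanders unmoved. Its top is at 0.1496 m (locked value 0.150) and its bar yaw is -58°, which matches the notches.

```bash
python3 -c "
from h import *
print(order.close_job())"
```

```text
the job is handed in; nothing more can be done
None
```

The lamp module from the grey pad is locked upright in the photometer's socket and released, and the job is handed in at about 34 s on the robot's clock; I haven't seen the judging result.

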